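Stand the recipe tablet up on its folding foot

TASK

The tablet lies on its screen on the worktop with its folding foot only a little ajar. Swing the foot fully out to its stop and stand the tablet up on it about where it lies, upright on its bottom edge and leaning back on the foot, so that the screen faces the hob on the left. Leave the jar, its lid and the phone where they are.

Things in the scene. Friction and masses are not known exactly. Their poses are not given: they have to be found in the camera images.
- tablet: tablet in a grey case, black rubber rim, 200 mm wide (its x), 160 mm bottom to top edge (its y), 12 mm thick (its z), about 0.55 kg. Starts flat on its screen; origin: centre of the screen face; y points to its top edge (at the start toward the hob, world +y, within 0.28 rad), z out of the back (up at the start). Properly stood up it leans back 12 to 20 degrees, z away from the hob and a little down.
- foot (a joint): foot's hinge, axis along tablet x. 0 = folded on the back, free end at the top edge; grows as it swings up and over toward the bottom edge; stop at 1.56 rad; starts at 0.25 to 0.5. Stiff by friction (1.5 N at the bar): stays at any angle and opens before the tablet tips. Pushed on against its stop in the same sense (2 to 4 N at the bar) it levers the tablet up about its bottom edge.
- foot_bar (a point): middle of the foot's free end: black round bar, 12 mm thick, 106 mm long, along the tablet's x, 140 mm from the hinge axis on two 8 mm arms 90 mm apart, which leave an open window 82 mm wide between bar and hinge. Folded, the bar is 16 mm beyond the top edge; at the start it is 50 to 90 mm above the worktop. With the tablet stood up it rests on the worktop behind it.
- foot_hinge (a point): middle of the foot's hinge axis, 36 mm from the tablet's bottom edge and 6 mm out from the back
- bottom_edge (a point): middle of the tablet's bottom edge, at the back face: the edge it tips about and stands on (12 mm above the worktop while it lies flat, on the worktop when it stands)
- top_edge (a point): middle of the tablet's top edge, at the back face
- hob_side (a point): fixed point at the worktop's left, toward the hob; its axes are the world's (x ahead, y left, z up)
- jar: open white porcelain jar with flowers, 151 mm across, 170 mm high, stands right of the tablet; origin at the centre of its underside; leave it alone
- jar_lid: round white porcelain lid with a knob, 156 mm across, 66 mm high, lies on the worktop at the right; origin under its centre; leave it alone
- phone: black folded flip phone, 46 x 95 x 19 mm, lies on the worktop at the right; origin under its centre; leave it alone

How it is judged:
On the way:
1. the foot is swung out to its stop (value of joint foot above 1.42 rad), for 0.2 s.
At the end, for the whole second after the job is handed in: tablet at rest on its bottom edge and the foot's bar (each within 15 mm of the worktop), foot open past 1.3 rad, leaning back 4 to 27 degrees, under 0.1 rad sideways, screen toward the hob within 0.6 rad, bottom edge within 150 mm of where it was; jar, lid and phone within 30 mm (value of joint foot above 1.3 rad and angle between tablet's own z axis and vertical between 1.64 and 2.05 rad and angle between tablet's own x axis and vertical between 1.47 and 1.67 rad and height (world z) of each of bottom_edge, foot_bar below 0.015 m and height (world z) of top_edge above 0.13 m and angle between the x axis of tablet and the x axis of hob_side, either way round below 0.6 rad and y of foot_bar in the frame of tablet below 0.03 m and distance of bottom_edge from where it was at the start of the episode below 0.15 m and linear speed of tablet below 0.02 m/s and angular speed of tablet below 0.1 rad/s); the robot touches nothing.
It fails at once if the jar is shoved more than 30 mm (distance of jar from where it was at the start of the episode above 0.03 m).
It fails at once if the lid is shoved more than 30 mm (distance of jar_lid from where it was at the start of the episode above 0.03 m).
It fails at once if the phone is shoved more than 30 mm (distance of phone from where it was at the start of the episode above 0.03 m).
It also fails if it takes over 48 s, if anything falls off the work surface, if the arm or the gripper's body presses on something with over 40 N, if the wrist force passes 120 N, or if a joint passes its speed limit or range.

ROBOT

A 6-joint arm with a two-finger parallel gripper is mounted at the origin on a cart in front of the work surface, level with it; the furniture and walls round the work are solid. World frame = base frame: x ahead of the robot, y to its left, z up, the work surface at z = 0. Lengths are in m, angles in rad, forces in N, time in s.
With the tool pointing down it reaches from about 0.35 to 0.85 m from the base axis. Payload 8.1 kg.
Tool frame: the origin (TCP) lies at the centre of the arm's flange, where the gripper is bolted on; the fingertips stand 186 mm ahead of it and the grasp point (between the pads) lies 167 mm ahead of it (robot.nose_length is the distance from the TCP to the fingertips, in m); z points along the fingers, x is the direction in which the jaws open and shut, and the axes are right-handed (so a half turn about z gives the same grasp; the last joint's range is limited). The gripper opens to 93 mm and grips with 3 to 60 N. Pads are 15 mm wide; open, the fingers measure 128 mm over their backs; the gripper's body (75 mm by 188 mm) begins 65 mm behind the grasp point.
Start: joints at [-1.189, 0.13, 1.488, -0, 1.523, -0.085], TCP at [0.27, -0.536, 0.405] pointing down, gripper open.
Joint ranges: [-2.96, 2.96], [-0.89, 2.26], [0.02, 2.5], [-1.34, 4.48], [0, 2.73], [-2.66, 2.66]. Speed limits (rad/s): [2.39, 2.39, 2.79, 3.14, 3.14, 3.14].

INTERFACE

Orientations are given as a rotation vector (axis times angle).
In Python, from plant import robot gives the robot as it stands.
- The arm moves only by the tool arm_command, never from a script. Its argument "motion" is a list of rows, each an object with "slide": the shift along the tool's x, y, z each as a share of 0.4 m, from -1 to 1, a list of three; "turn": the turn, a rotation vector about the tool's x, y, z each as a share of 0.5 rad, from -1 to 1, a list of three. A call has exactly 5 rows; each row shifts and turns the commanded pose from where the row before left it, along the tool's axes as they then stand; what a row does not reach is not made up. A row lasts 1/12 s, in which the tool goes at most 41.7 mm and 7.16 degrees, less where a joint would pass 70% of its speed; a pose out of reach is approached as far as the arm can. A call with a number of a shift or a turn outside -1 to 1 is refused whole. A call with a gripper value outside its range is refused whole. "gripper" is the opening in per cent of the stroke, from 0 (shut) to 100 (fully open), set as the call begins (left out, the last holds). The fingers move at their own pace and stop on an object; "grip_force" is the grip in N (left out, the last holds). Time passes only in rows, so rows that do not move let the fingers close, or fill a call up. It gives the time, the measured TCP pose, the force and the opening at its end, in the units of the state.
- robot.read_state(): the state, without advancing time (a new reading comes with each control period).
- robot.read_camera(name): name is "scene" or "top" or "wrist"; returns a dict with "pixels" (400x640x3 uint8, blue, green, red), "intrinsics" (3x3 intrinsics, pixels), "T" (4x4, takes a point from camera to world coordinates). Camera axes: x right, y down, z forward; pixel columns grow to the right and rows downward; lengths in m; the calibration is good to about 2 mm. A picture is of the moment at which its call begins. There is no depth.
- robot.close_job(): hands the job in, once; it reports no verdict.
The state is a dict: "t": time; "q": joint angles; "dq": joint speeds; "joint_torque": joint torques, N m; "tool_pos": TCP position; "orientation": TCP orientation; "force": force on the tool from outside, world axes, zero at the start; "wrist_torque": the same for the moment, N m; "opening": finger opening in m.
Only numpy, scipy, OpenCV 4.12 (cv2) and the standard library are available. Lean on these libraries where they do the work, as an engineer would, in place of code of your own. Each camera call takes 0.05 s, during which the arm holds its last target.

## Working session

There is one attempt and no reset: what is moved stays moved. The work goes in short steps, Python scripts to look and compute and a tool call to move; the robot and the scene stay as the last step left them, time stands still between calls to the robot, and variables do not carry over. Pictures are saved under pics/ and viewed, and the job is handed in when it is done.

Besides the shell and the picture viewer there is one more tool, called after ">>>" by a JSON object that holds its "api" and its "payload". arm_command: Moves the arm, as the interface text tells. Shift numbers are shares of 0.4 m and turn numbers shares of 0.5 rad, none past 1 either way. Its arguments: {"type":"object","properties":{"motion":{"type":"array","items":{"type":"object","properties":{"slide":{"type":"array","items":{"type":"number"}},"turn":{"type":"array","items":{"type":"number"}}}}},"gripper":{"type":"number"},"grip_force":{"type":"number"}},"required":["motion"]}

```bash
ls; mkdir -p pics; python3 - <<'E'
from plant import robot
import cv2,numpy as np
s=robot.read_state();print({k:np.round(v,3) for k,v in s.items()})
for n in ["scene","top","wrist"]:
    c=robot.read_camera(n);cv2.imwrite(f"pics/{n}0.png",c["pixels"]);print(n,c["intrinsics"].tolist(),np.round(c["T"],4).tolist())
E
```

```text
pics
{'t': np.float64(0.0), 'q': array([-1.189,  0.131,  1.489, -0.   ,  1.523, -0.085]), 'dq': array([-0.002,  0.   , -0.001,  0.001, -0.002,  0.001]), 'joint_torque': array([-1.0000e-03, -5.5984e+01, -4.9176e+01,  7.7000e-02,  3.6000e-02,
       -0.0000e+00]), 'tool_pos': array([ 0.27 , -0.536,  0.404]), 'orientation': array([-2.674e+00,  1.647e+00,  2.000e-03]), 'force': array([0.451, 0.3  , 0.012]), 'wrist_torque': array([ 0.011,  0.015, -0.008]), 'opening': np.float64(0.093)}
scene [[405.95728532637247, 0.0, 315.898820883594], [0.0, 405.95728532637247, 195.9743604188326], [0.0, 0.0, 1.0]] [[0.7105, -0.3628, 0.6029, -0.4349], [-0.7033, -0.3931, 0.5923, -0.9412], [0.0221, -0.8449, -0.5345, 0.826], [0.0, 0.0, 0.0, 1.0]]
top [[430.29248078073743, 0.0, 320.0640969881535], [0.0, 430.29248078073743, 204.3224987323197], [0.0, 0.0, 1.0]] [[-0.13, -0.7861, 0.6042, -0.7118], [-0.9915, 0.1075, -0.0735, 0.0612], [-0.0071, -0.6087, -0.7934, 1.5167], [0.0, 0.0, 0.0, 1.0]]
wrist [[350.95375683573263, 0.0, 325.73412301885907], [0.0, 350.95375683573263, 194.49702065599396], [0.0, 0.0, 1.0]] [[0.4502, -0.8605, -0.2384, 0.3352], [-0.8929, -0.4343, -0.1187, -0.5021], [-0.0014, 0.2663, -0.9639, 0.3837], [0.0, 0.0, 0.0, 1.0]]
```

View pics/scene0.png

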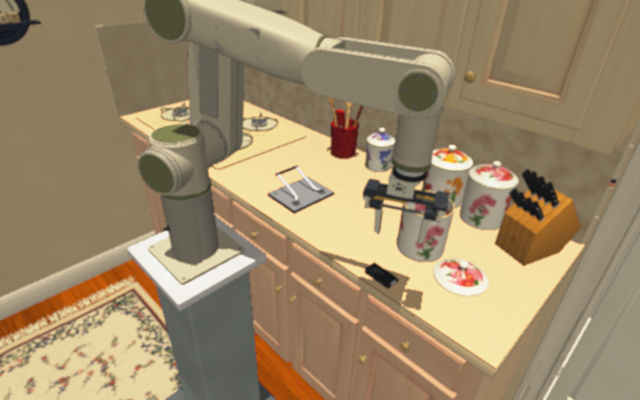

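View pics/top0.png

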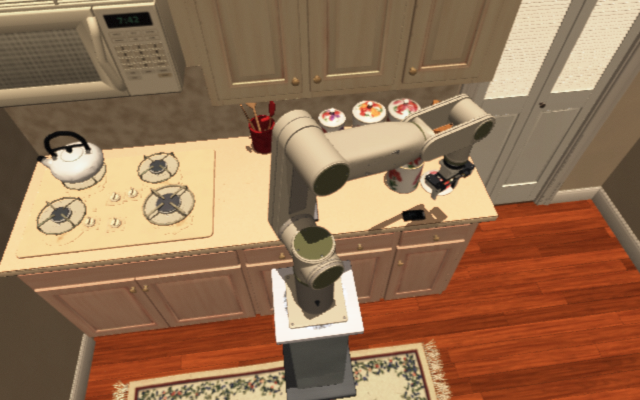

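View pics/wrist0.png

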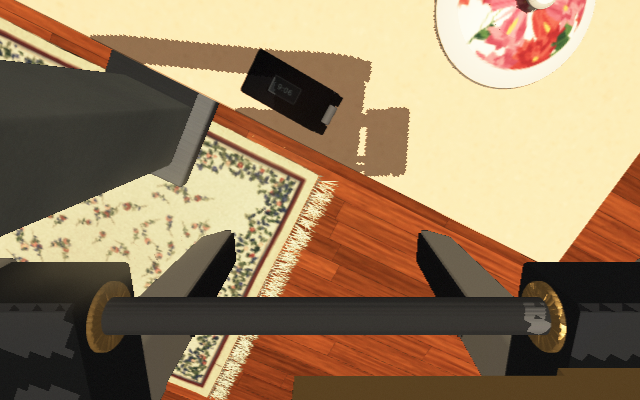

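```bash
python3 - <<'E'
import cv2
a=cv2.imread("pics/scene0.png")[155:220,250:350]
cv2.imwrite("pics/s0c.png",cv2.resize(a,None,fx=8,fy=8,interpolation=cv2.INTER_CUBIC))
E
```

```text
(no output)
```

View pics/s0c.png

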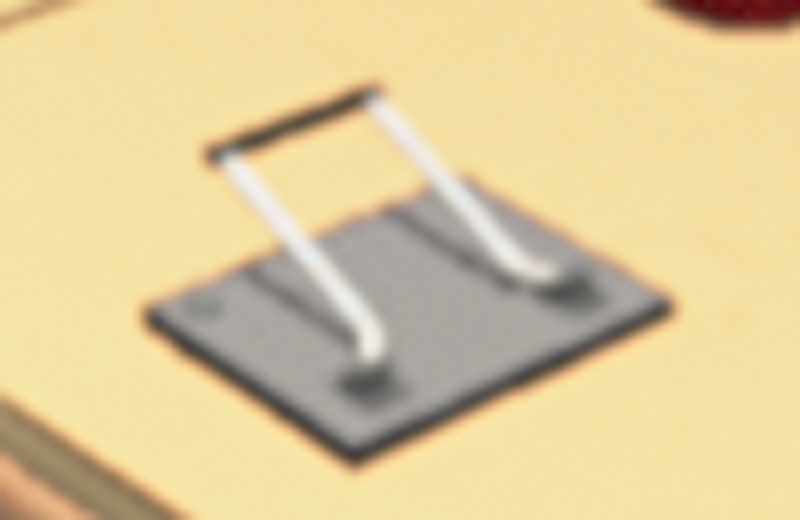

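```bash
cat > h.py <<'E'
import cv2,numpy as np
from scipy.optimize import least_squares
from scipy.spatial.transform import Rotation as R
def proj(P,K,T):
    p=(np.atleast_2d(P)-T[:3,3])@T[:3,:3]; u=p@np.array(K).T; return u[:,:2]/u[:,2:]
L=.14
def flat(p): # x,y (tablet origin), yaw, foot -> points
    x,y,a,f=p; Rm=R.from_euler('z',a).as_matrix()
    b=np.array([0,-.044+L*np.cos(f),.018+L*np.sin(f)])
    pts=np.array([[-.1,.08,.012],[.1,.08,.012],[.1,-.08,.012],[-.1,-.08,.012],b-[.053,0,0],b+[.053,0,0],[0,-.044,.018],[0,-.08,.012],b])
    return pts@Rm.T+[x,y,0]
E
python3 - <<'E'
from h import *
K=[[405.957,0,315.899],[0,405.957,195.974],[0,0,1]]
T=np.array([[0.7105,-0.3628,0.6029,-0.4349],[-0.7033,-0.3931,0.5923,-0.9412],[0.0221,-0.8449,-0.5345,0.826],[0,0,0,1]])
px=np.array([[150,308],[465,182],[668,300],[352,450],[213,155],[378,92]])/8-.5+.0625+[250,155]
f=lambda p:(proj(flat(p)[:6],K,T)-px).ravel()
r=least_squares(f,[.5,0,0,.4]);print(r.x.round(4),r.fun.round(2));print(flat(r.x)[4:].round(4))
E
```

```text
[ 0.4587  0.017  -0.0552  0.4079] [-1.32 -0.27 -0.46 -1.08  1.42  0.2   0.05  0.43 -0.41  0.32  0.72 -0.19]
[[ 0.4104  0.1043  0.0735]
 [ 0.5163  0.0984  0.0735]
 [ 0.4563 -0.027   0.018 ]
 [ 0.4543 -0.0629  0.012 ]
 [ 0.4633  0.1013  0.0735]]
```

```bash
python3 - <<'E'
import cv2
a=cv2.imread("pics/scene0.png")[170:300,350:510]
cv2.imwrite("pics/s0j.png",cv2.resize(a,None,fx=5,fy=4.5,interpolation=cv2.INTER_CUBIC))
from h import *
print(R.from_rotvec([-2.674,1.647,.002]).as_matrix().round(3))
E
```

```text
[[ 0.45  -0.893 -0.001]
 [-0.893 -0.45   0.002]
 [-0.002 -0.    -1.   ]]
```

View pics/s0j.png

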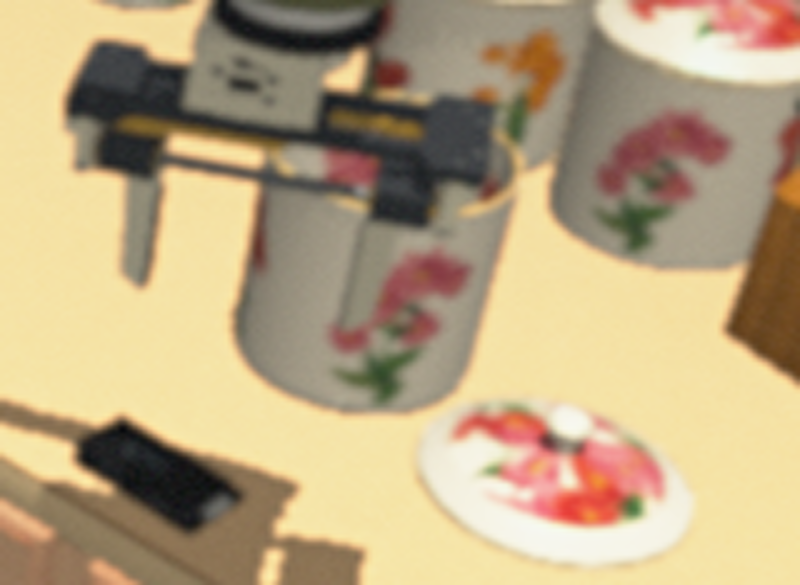

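```bash
cat >> h.py <<'E'
def ray(u,v,K,T,z=0):
    d=T[:3,:3]@np.linalg.solve(np.array(K,float),[u,v,1]); return T[:3,3]+d*(z-T[2,3])/d[2]
E
python3 - <<'E'
from h import *
K=[[405.957,0,315.899],[0,405.957,195.974],[0,0,1]]
T=np.array([[0.7105,-0.3628,0.6029,-0.4349],[-0.7033,-0.3931,0.5923,-0.9412],[0.0221,-0.8449,-0.5345,0.826],[0,0,0,1]])
for u,v,z in [(357,345,0),(370,412,0),(392,170,.17)]: print(ray(350+u/5,170+v/4.5,K,T,z).round(3))
E
```

```text
[ 0.532 -0.472  0.   ]
[ 0.476 -0.517  0.   ]
[ 0.501 -0.483  0.17 ]
```

```bash
cat >> h.py <<'E'
def rows(p0,R0,p1,R1,n,nd=3):
    """n equal rows from pose to pose; prints shares"""
    p0=np.array(p0,float);p1=np.array(p1,float)
    rv=(R0.inv()*R1).as_rotvec(); dR=R.from_rotvec(rv/n)
    Rc=R0
    for i in range(n):
        s=Rc.inv().apply((p1-p0)/n)/.4; t=rv/n/.5
        print(i,"slide",s.round(nd).tolist(),"turn",t.round(nd).tolist()); Rc=Rc*dR
def down(yaw): # tool z down, tool x at world angle yaw
    c,s=np.cos(yaw),np.sin(yaw); return R.from_matrix(np.array([[c,s,0],[s,-c,0],[0,0,-1]]))
def st():
    from plant import robot
    s=robot.read_state(); print("t",round(float(s["t"]),2),"p",s["tool_pos"].round(4),"q",s["q"].round(2),"F",s["force"].round(2),"M",s["wrist_torque"].round(2),"op",round(float(s["opening"]),4))
    return s
E
python3 - <<'E'
from h import *
s=st(); R0=R.from_rotvec(s["orientation"])
rows(s["tool_pos"],R0,[.43,.03,.41],down(-np.pi/2-.0552),20)
E
```

```text
t 0.15 p [ 0.27   -0.5357  0.4039] q [-1.19  0.13  1.49 -0.    1.52 -0.09] F [-0.57 -0.25 -0.07] M [-0.07 -0.01  0.  ] op 0.0929
0 slide [-0.054, -0.05, -0.001] turn [0.0, 0.0, 0.052]
1 slide [-0.055, -0.048, -0.001] turn [0.0, 0.0, 0.052]
2 slide [-0.057, -0.047, -0.001] turn [0.0, 0.0, 0.052]
3 slide [-0.058, -0.045, -0.001] turn [0.0, 0.0, 0.052]
4 slide [-0.059, -0.044, -0.001] turn [0.0, 0.0, 0.052]
5 slide [-0.06, -0.042, -0.001] turn [0.0, 0.0, 0.052]
6 slide [-0.061, -0.041, -0.001] turn [0.0, 0.0, 0.052]
7 slide [-0.062, -0.039, -0.001] turn [0.0, 0.0, 0.052]
8 slide [-0.063, -0.037, -0.001] turn [0.0, 0.0, 0.052]
9 slide [-0.064, -0.036, -0.001] turn [0.0, 0.0, 0.052]
10 slide [-0.065, -0.034, -0.001] turn [0.0, 0.0, 0.052]
11 slide [-0.066, -0.032, -0.001] turn [0.0, 0.0, 0.052]
12 slide [-0.067, -0.031, -0.001] turn [0.0, 0.0, 0.052]
13 slide [-0.068, -0.029, -0.001] turn [0.0, 0.0, 0.052]
14 slide [-0.068, -0.027, -0.001] turn [0.0, 0.0, 0.052]
15 slide [-0.069, -0.025, -0.001] turn [0.0, 0.0, 0.052]
16 slide [-0.07, -0.023, -0.001] turn [0.0, 0.0, 0.052]
17 slide [-0.07, -0.022, -0.001] turn [0.0, 0.0, 0.052]
18 slide [-0.071, -0.02, -0.001] turn [0.0, 0.0, 0.052]
19 slide [-0.071, -0.018, -0.001] turn [0.0, 0.0, 0.052]
```

>>> {"api": "arm_command", "payload": {"motion": [{"slide":[-0.054,-0.05,-0.001],"turn":[0,0,0.052]},{"slide":[-0.055,-0.048,-0.001],"turn":[0,0,0.052]},{"slide":[-0.057,-0.047,-0.001],"turn":[0,0,0.052]},{"slide":[-0.058,-0.045,-0.001],"turn":[0,0,0.052]},{"slide":[-0.059,-0.044,-0.001],"turn":[0,0,0.052]}], "gripper": 60}}

```text
t: 0.57
tool_pos: [0.3101, -0.393, 0.4063]
orientation: [-2.561, 1.82, 0.001]
force: [1.9, 0.5, 0.8]
opening: 0.0641
```

>>> {"api": "arm_command", "payload": {"motion": [{"slide":[-0.06,-0.042,-0.001],"turn":[0,0,0.052]},{"slide":[-0.061,-0.041,-0.001],"turn":[0,0,0.052]},{"slide":[-0.062,-0.039,-0.001],"turn":[0,0,0.052]},{"slide":[-0.063,-0.037,-0.001],"turn":[0,0,0.052]},{"slide":[-0.064,-0.036,-0.001],"turn":[0,0,0.052]}]}}

```text
t: 0.98
tool_pos: [0.3501, -0.2519, 0.4085]
orientation: [-2.437, 1.982, 0.0]
force: [-0.3, -0.1, -0.5]
opening: 0.0559
```

>>> {"api": "arm_command", "payload": {"motion": [{"slide":[-0.065,-0.034,-0.001],"turn":[0,0,0.052]},{"slide":[-0.066,-0.032,-0.001],"turn":[0,0,0.052]},{"slide":[-0.067,-0.031,-0.001],"turn":[0,0,0.052]},{"slide":[-0.068,-0.029,-0.001],"turn":[0,0,0.052]},{"slide":[-0.068,-0.027,-0.001],"turn":[0,0,0.052]}]}}

```text
t: 1.4
tool_pos: [0.39, -0.1104, 0.4107]
orientation: [-2.303, 2.136, -0.0]
force: [0.9, -0.8, -0.1]
opening: 0.0558
```

>>> {"api": "arm_command", "payload": {"motion": [{"slide":[-0.069,-0.025,-0.001],"turn":[0,0,0.052]},{"slide":[-0.07,-0.023,-0.001],"turn":[0,0,0.052]},{"slide":[-0.07,-0.022,-0.001],"turn":[0,0,0.052]},{"slide":[-0.071,-0.02,-0.001],"turn":[0,0,0.052]},{"slide":[-0.071,-0.018,-0.001],"turn":[0,0,0.052]}]}}

```text
t: 1.82
tool_pos: [0.4298, 0.0312, 0.4126]
orientation: [2.16, -2.281, 0.0]
force: [1.1, -0.4, -0.4]
opening: 0.0557
```

```bash
python3 - <<'E'
from h import *
from plant import robot
s=st();print(R.from_rotvec(s["orientation"]).as_matrix().round(3).tolist())
c=robot.read_camera("wrist");cv2.imwrite("pics/w1.png",c["pixels"]);np.savez("w1.npz",K=c["intrinsics"],T=c["T"])
c=robot.read_camera("scene");cv2.imwrite("pics/s1.png",c["pixels"])
st()
E
```

```text
t 1.82 p [0.4298 0.0312 0.4126] q [-0.05 -0.35  1.92 -0.    1.57  1.58] F [ 1.09 -0.43 -0.41] M [ 0.03 -0.03  0.01] op 0.0557
[[-0.054, -0.999, -0.0], [-0.999, 0.054, -0.0], [0.0, -0.0, -1.0]]
t 1.92 p [0.4301 0.0328 0.4126] q [-0.04 -0.35  1.92  0.    1.57  1.58] F [-0.59  0.28 -0.15] M [0.01 0.01 0.03] op 0.0556
```

View pics/w1.png

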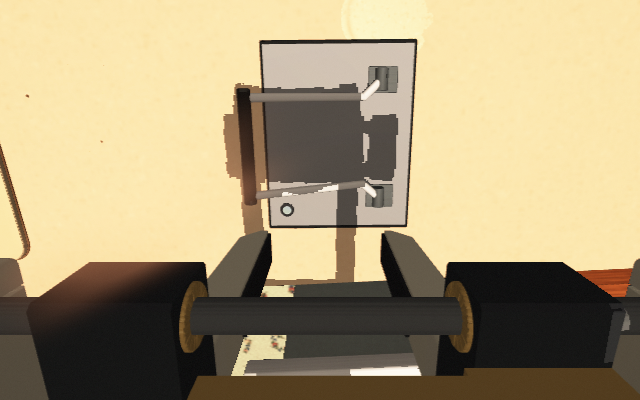

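```bash
python3 - <<'E'
import cv2
a=cv2.imread("pics/w1.png")[30:240,215:435]
cv2.imwrite("pics/w1c.png",cv2.resize(a,None,fx=2.8,fy=2.8,interpolation=cv2.INTER_CUBIC))
from h import *
d=np.load("w1.npz");K,T=d["K"],d["T"]
px=np.array([[270,227],[261,41],[416,40],[407,226],[249,204],[243,88]],float)
f=lambda p:(proj(flat(p)[:6],K,T)-px).ravel()
r=least_squares(f,[.5,0,0,.4]);print(r.x.round(4),r.fun.round(2));print(flat(r.x)[4:].round(4))
E
```

```text
[ 0.4576  0.0163 -0.0472  0.3742] [-1.32  0.83 -2.34 -0.24  2.15 -0.43  0.22  0.88  1.42 -0.71 -0.29  0.26]
[[ 0.4087  0.105   0.0692]
 [ 0.5146  0.1     0.0692]
 [ 0.4555 -0.0277  0.018 ]
 [ 0.4538 -0.0636  0.012 ]
 [ 0.4617  0.1025  0.0692]]
```

View pics/w1c.png

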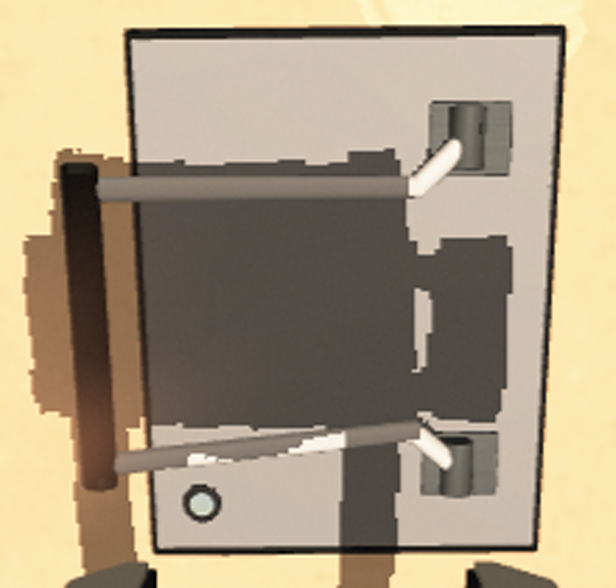

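```bash
python3 - <<'E'
from h import *
s=st(); R0=R.from_rotvec(s["orientation"])
rows([.4301,.0328,.4126],R0,[.462,.1025,.33],R0,5)
rows([.462,.1025,.33],R0,[.462,.1025,.249],R0,5)
E
```

```text
t 1.92 p [0.4301 0.0328 0.4126] q [-0.04 -0.35  1.92  0.    1.57  1.58] F [-0.59  0.28 -0.15] M [0.01 0.01 0.03] op 0.0556
0 slide [-0.036, -0.014, 0.041] turn [0.0, 0.0, 0.0]
1 slide [-0.036, -0.014, 0.041] turn [0.0, 0.0, 0.0]
2 slide [-0.036, -0.014, 0.041] turn [0.0, 0.0, 0.0]
3 slide [-0.036, -0.014, 0.041] turn [0.0, 0.0, 0.0]
4 slide [-0.036, -0.014, 0.041] turn [0.0, 0.0, 0.0]
0 slide [0.0, -0.0, 0.04] turn [0.0, 0.0, 0.0]
1 slide [0.0, -0.0, 0.04] turn [0.0, 0.0, 0.0]
2 slide [0.0, -0.0, 0.04] turn [0.0, 0.0, 0.0]
3 slide [0.0, -0.0, 0.04] turn [0.0, 0.0, 0.0]
4 slide [0.0, -0.0, 0.04] turn [0.0, 0.0, 0.0]
```

>>> {"api": "arm_command", "payload": {"motion": [{"slide":[-0.036,-0.014,0.041],"turn":[0,0,0]},{"slide":[-0.036,-0.014,0.041],"turn":[0,0,0]},{"slide":[-0.036,-0.014,0.041],"turn":[0,0,0]},{"slide":[-0.036,-0.014,0.041],"turn":[0,0,0]},{"slide":[-0.036,-0.014,0.041],"turn":[0,0,0]}]}}

```text
t: 2.33
tool_pos: [0.4616, 0.1001, 0.3298]
orientation: [2.161, -2.279, 0.0]
force: [0.9, -0.8, -0.3]
opening: 0.0559
```

>>> {"api": "arm_command", "payload": {"motion": [{"slide":[0,0,0.04],"turn":[0,0,0]},{"slide":[0,0,0.04],"turn":[0,0,0]},{"slide":[0,0,0.04],"turn":[0,0,0]},{"slide":[0,0,0.04],"turn":[0,0,0]},{"slide":[0,0,0.03],"turn":[0,0,0]}]}}

```text
t: 2.75
tool_pos: [0.461, 0.0994, 0.2531]
orientation: [2.161, -2.279, -0.001]
force: [0.0, 0.5, -0.4]
opening: 0.0561
```

```bash
python3 - <<'E'
from h import *
from plant import robot
c=robot.read_camera("wrist");cv2.imwrite("pics/w2.png",c["pixels"])
c=robot.read_camera("scene");cv2.imwrite("pics/s2.png",cv2.resize(c["pixels"][120:230,210:370],None,fx=5,fy=5,interpolation=cv2.INTER_CUBIC))
st()
E
```

```text
t 2.85 p [0.4604 0.0994 0.2523] q [ 0.1  -0.09  2.   -0.    1.24  1.73] F [ 0.59  0.47 -0.  ] M [ 0.07  0.   -0.02] op 0.0559
```

View pics/w2.png

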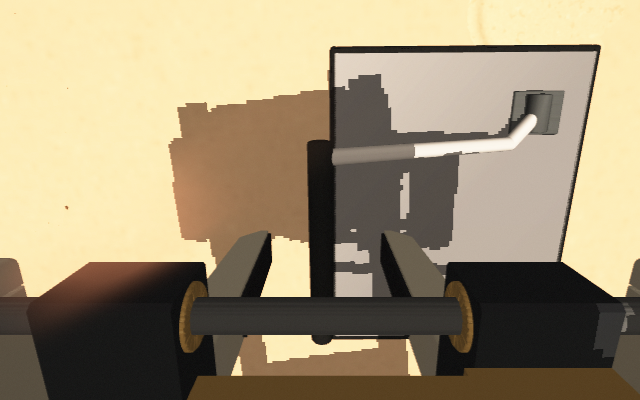

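View pics/s2.png

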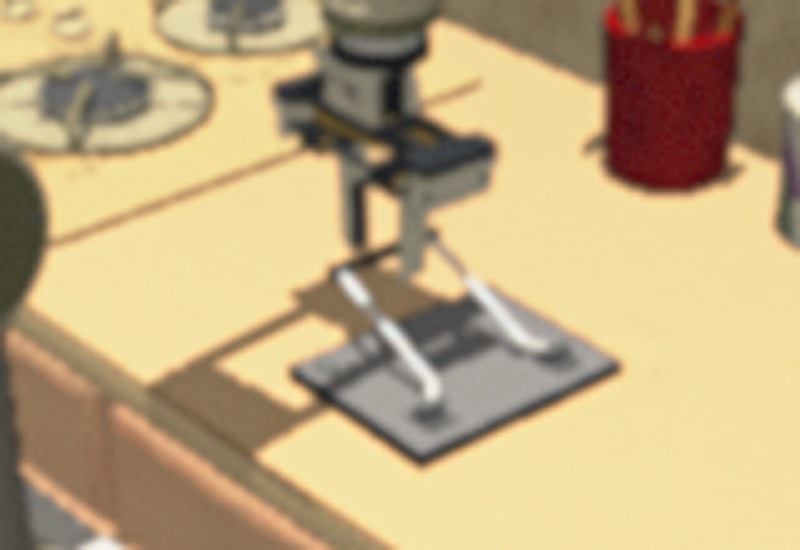

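>>> {"api": "arm_command", "payload": {"motion": [{"slide":[0,0,0.01],"turn":[0,0,0]},{"slide":[0,0,0.005],"turn":[0,0,0]},{"slide":[0,0,0],"turn":[0,0,0]},{"slide":[0,0,0],"turn":[0,0,0]},{"slide":[0,0,0],"turn":[0,0,0]}]}}

```text
t: 3.27
tool_pos: [0.4619, 0.1001, 0.2495]
orientation: [-2.161, 2.279, -0.001]
force: [0.4, 0.1, 0.4]
opening: 0.0556
```

>>> {"api": "arm_command", "payload": {"motion": [{"slide":[0,0,0],"turn":[0,0,0]},{"slide":[0,0,0],"turn":[0,0,0]},{"slide":[0,0,0],"turn":[0,0,0]},{"slide":[0,0,0],"turn":[0,0,0]},{"slide":[0,0,0],"turn":[0,0,0]}], "gripper": 0, "grip_force": 8}}

```text
t: 3.68
tool_pos: [0.4616, 0.1001, 0.2488]
orientation: [-2.162, 2.28, -0.0]
force: [-0.2, 0.4, -1.2]
opening: 0.0267
```

>>> {"api": "arm_command", "payload": {"motion": [{"slide":[0,0,0],"turn":[0,0,0]},{"slide":[0,0,0],"turn":[0,0,0]},{"slide":[0,0,0],"turn":[0,0,0]},{"slide":[0,0,0],"turn":[0,0,0]},{"slide":[0,0,0],"turn":[0,0,0]}]}}

```text
t: 4.1
tool_pos: [0.4616, 0.1002, 0.2487]
orientation: [-2.161, 2.279, 0.0]
force: [-0.2, 2.1, -0.4]
opening: 0.0115
```

```bash
python3 - <<'E'
from h import *
from plant import robot
c=robot.read_camera("wrist");cv2.imwrite("pics/w3.png",c["pixels"])
st()
E
```

```text
t 4.15 p [0.4616 0.1002 0.2487] q [ 0.11 -0.08  2.    0.    1.22  1.73] F [ 0.58  2.44 -0.2 ] M [ 0.45 -0.   -0.03] op 0.0117
```

View pics/w3.png

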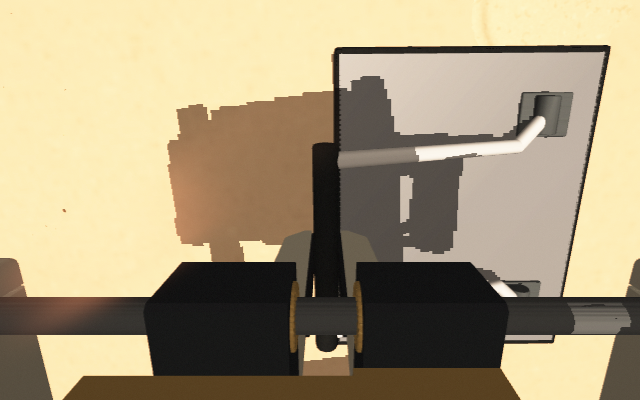

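```bash
cat > path.py <<'E'
from h import *
def bar1(f): return np.array([.14*np.cos(f)-0, .018+.14*np.sin(f)])  # v from hinge, w height
def bar2(th,f=1.56):
    b=np.array([.036+.14*np.cos(f), .018+.14*np.sin(f)]) # rel to screen-side bottom edge
    rot=lambda a:np.array([[np.cos(a),-np.sin(a)],[np.sin(a),np.cos(a)]])
    if th<=np.pi/2: r=rot(th)@b
    else: r=np.array([-.012,0])+rot(th)@(b-[0,.012])
    return r+[-.036,0]
def show(P):
    for a,b in zip(P[:-1],P[1:]): d=(b-a)/.4; print([round(-d[0],3),0,round(-d[1],3)],b.round(4))
E
python3 - <<'E'
from path import *
show([bar1(f) for f in np.linspace(.40,1.56,16)])
print(bar2(0))
E
```

```text
[np.float64(0.011), 0, np.float64(-0.024)] [0.1244 0.0823]
[np.float64(0.013), 0, np.float64(-0.024)] [0.119  0.0917]
[np.float64(0.015), 0, np.float64(-0.022)] [0.113  0.1007]
[np.float64(0.017), 0, np.float64(-0.021)] [0.1062 0.1092]
[np.float64(0.018), 0, np.float64(-0.02)] [0.0989 0.1171]
[np.float64(0.02), 0, np.float64(-0.018)] [0.0909 0.1245]
[np.float64(0.021), 0, np.float64(-0.017)] [0.0824 0.1312]
[np.float64(0.022), 0, np.float64(-0.015)] [0.0734 0.1372]
[np.float64(0.024), 0, np.float64(-0.013)] [0.064  0.1425]
[np.float64(0.025), 0, np.float64(-0.011)] [0.0542 0.1471]
[np.float64(0.025), 0, np.float64(-0.01)] [0.0441 0.1509]
[np.float64(0.026), 0, np.float64(-0.008)] [0.0337 0.1539]
[np.float64(0.026), 0, np.float64(-0.005)] [0.0231 0.1561]
[np.float64(0.027), 0, np.float64(-0.003)] [0.0123 0.1575]
[np.float64(0.027), 0, np.float64(-0.001)] [0.0015 0.158 ]
[0.00151146 0.15799184]
```

>>> {"api": "arm_command", "payload": {"motion": [{"slide":[0.011,0,-0.024],"turn":[0,0,0]},{"slide":[0.013,0,-0.024],"turn":[0,0,0]},{"slide":[0.015,0,-0.022],"turn":[0,0,0]},{"slide":[0.017,0,-0.021],"turn":[0,0,0]},{"slide":[0.018,0,-0.02],"turn":[0,0,0]}]}}

```text
t: 4.57
tool_pos: [0.4601, 0.0698, 0.2946]
orientation: [-2.161, 2.279, -0.001]
force: [-0.9, 2.8, -0.3]
opening: 0.0115
```

```bash
python3 - <<'E'
from h import *
from plant import robot
c=robot.read_camera("wrist");cv2.imwrite("pics/w4.png",c["pixels"])
c=robot.read_camera("scene");cv2.imwrite("pics/s4.png",cv2.resize(c["pixels"][120:230,210:370],None,fx=5,fy=5,interpolation=cv2.INTER_CUBIC))
st()
E
```

```text
t 4.67 p [0.4606 0.0694 0.2954] q [ 0.04 -0.16  1.98 -0.    1.32  1.66] F [-0.55  2.87  3.13] M [ 0.5   0.2  -0.03] op 0.0118
```

View pics/s4.png

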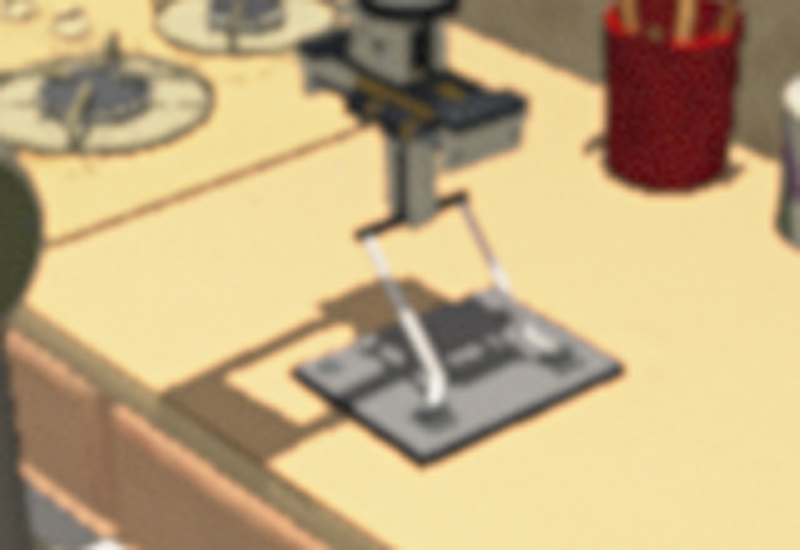

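View pics/w4.png

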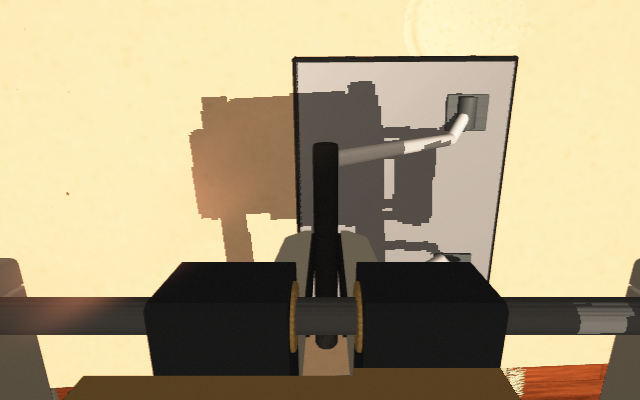

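Foot follows the gripper and the tablet has stayed put (corners in the scene crop unchanged within ~1 px). Continuing the arc.

>>> {"api": "arm_command", "payload": {"motion": [{"slide":[0.02,0,-0.018],"turn":[0,0,0]},{"slide":[0.021,0,-0.017],"turn":[0,0,0]},{"slide":[0.022,0,-0.015],"turn":[0,0,0]},{"slide":[0.024,0,-0.013],"turn":[0,0,0]},{"slide":[0.025,0,-0.011],"turn":[0,0,0]}]}}

```text
t: 5.08
tool_pos: [0.4578, 0.0253, 0.3244]
orientation: [-2.161, 2.278, -0.0]
force: [-1.9, 5.0, 6.3]
opening: 0.0116
```

>>> {"api": "arm_command", "payload": {"motion": [{"slide":[0.025,0,-0.01],"turn":[0,0,0]},{"slide":[0.026,0,-0.008],"turn":[0,0,0]},{"slide":[0.026,0,-0.005],"turn":[0,0,0]},{"slide":[0.027,0,-0.003],"turn":[0,0,0]},{"slide":[0.027,0,-0.001],"turn":[0,0,0]}]}}

```text
t: 5.5
tool_pos: [0.4551, -0.0278, 0.3351]
orientation: [-2.161, 2.279, -0.003]
force: [-0.5, 2.0, 7.0]
opening: 0.012
```

```bash
python3 - <<'E'
from path import *
from plant import robot
c=robot.read_camera("wrist");cv2.imwrite("pics/w5.png",c["pixels"])
c=robot.read_camera("scene");cv2.imwrite("pics/s5.png",cv2.resize(c["pixels"][110:230,210:370],None,fx=5,fy=5,interpolation=cv2.INTER_CUBIC))
st()
show([bar2(t) for t in np.linspace(0,np.radians(100),31)])
E
```

```text
t 5.6 p [ 0.4551 -0.0288  0.335 ] q [-0.17 -0.23  1.96 -0.    1.4   1.45] F [-2.81 -0.72  8.21] M [-0.25  0.32  0.  ] op 0.012
[np.float64(0.023), 0, np.float64(-0.005)] [-0.0077  0.1599]
[np.float64(0.023), 0, np.float64(-0.003)] [-0.0171  0.1613]
[np.float64(0.024), 0, np.float64(-0.002)] [-0.0265  0.1621]
[np.float64(0.024), 0, np.float64(-0.001)] [-0.0359  0.1624]
[np.float64(0.024), 0, np.float64(0.001)] [-0.0454  0.1621]
[np.float64(0.024), 0, np.float64(0.002)] [-0.0548  0.1613]
[np.float64(0.023), 0, np.float64(0.003)] [-0.0641  0.1599]
[np.float64(0.023), 0, np.float64(0.005)] [-0.0734  0.158 ]
[np.float64(0.023), 0, np.float64(0.006)] [-0.0825  0.1556]
[np.float64(0.022), 0, np.float64(0.007)] [-0.0915  0.1526]
[np.float64(0.022), 0, np.float64(0.009)] [-0.1003  0.1491]
[np.float64(0.021), 0, np.float64(0.01)] [-0.1088  0.1451]
[np.float64(0.021), 0, np.float64(0.011)] [-0.1171  0.1407]
[np.float64(0.02), 0, np.float64(0.012)] [-0.1252  0.1357]
[np.float64(0.019), 0, np.float64(0.014)] [-0.1329  0.1303]
[np.float64(0.019), 0, np.float64(0.015)] [-0.1403  0.1244]
[np.float64(0.018), 0, np.float64(0.016)] [-0.1474  0.1182]
[np.float64(0.017), 0, np.float64(0.017)] [-0.1541  0.1115]
[np.float64(0.016), 0, np.float64(0.018)] [-0.1604  0.1044]
[np.float64(0.015), 0, np.float64(0.019)] [-0.1662  0.097 ]
[np.float64(0.014), 0, np.float64(0.019)] [-0.1716  0.0893]
[np.float64(0.012), 0, np.float64(0.02)] [-0.1766  0.0812]
[np.float64(0.011), 0, np.float64(0.021)] [-0.1811  0.0729]
[np.float64(0.01), 0, np.float64(0.021)] [-0.1851  0.0644]
[np.float64(0.009), 0, np.float64(0.022)] [-0.1886  0.0556]
[np.float64(0.007), 0, np.float64(0.022)] [-0.1915  0.0466]
[np.float64(0.006), 0, np.float64(0.023)] [-0.194   0.0375]
[np.float64(0.005), 0, np.float64(0.021)] [-0.1959  0.029 ]
[np.float64(0.004), 0, np.float64(0.022)] [-0.1974  0.0203]
[np.float64(0.002), 0, np.float64(0.022)] [-0.1983  0.0116]
```

View pics/s5.png

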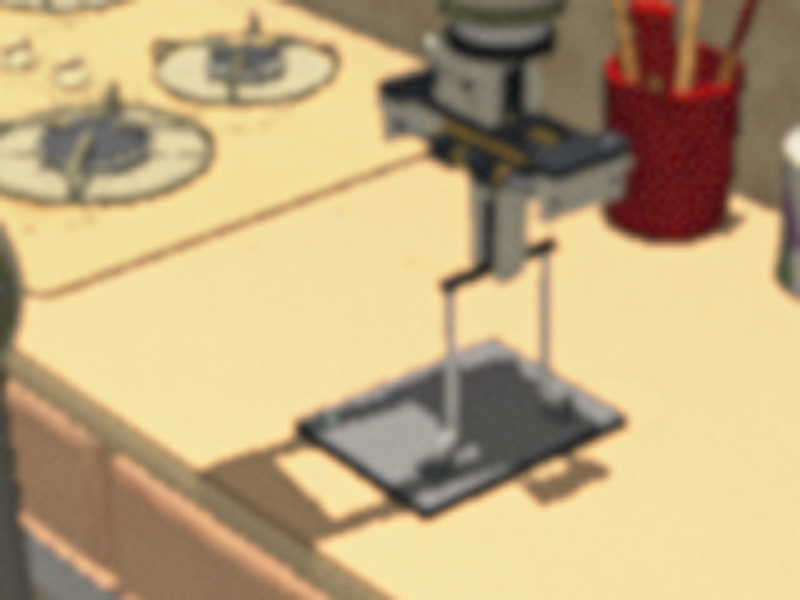

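View pics/w5.png

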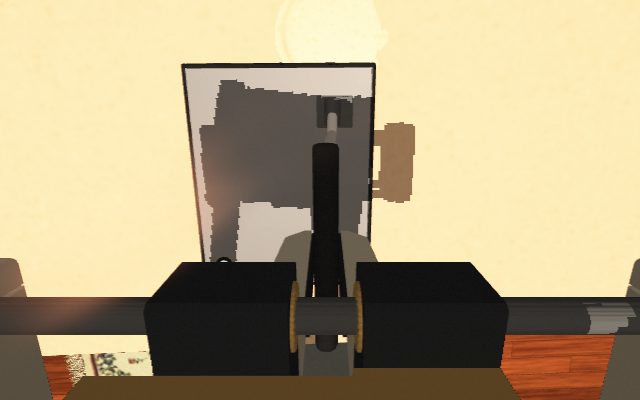

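>>> {"api": "arm_command", "payload": {"motion": [{"slide":[0.023,0,-0.008],"turn":[0,0,0]},{"slide":[0.023,0,-0.006],"turn":[0,0,0]},{"slide":[0.024,0,-0.002],"turn":[0,0,0]},{"slide":[0.024,0,-0.001],"turn":[0,0,0]},{"slide":[0.024,0,0.001],"turn":[0,0,0]}]}}

```text
t: 6.02
tool_pos: [0.452, -0.0749, 0.3395]
orientation: [2.161, -2.28, -0.001]
force: [0.4, 0.4, -3.9]
opening: 0.0112
```

```bash
python3 - <<'E'
from path import *
from plant import robot
c=robot.read_camera("wrist");cv2.imwrite("pics/w6.png",c["pixels"])
c=robot.read_camera("scene");cv2.imwrite("pics/s6.png",cv2.resize(c["pixels"][110:230,210:370],None,fx=5,fy=5,interpolation=cv2.INTER_CUBIC))
st()
E
```

```text
t 6.12 p [ 0.4521 -0.0754  0.3397] q [-0.28 -0.22  1.95 -0.    1.41  1.35] F [-0.95 -1.15 -0.52] M [-0.4   0.19  0.03] op 0.0117
```

View pics/s6.png

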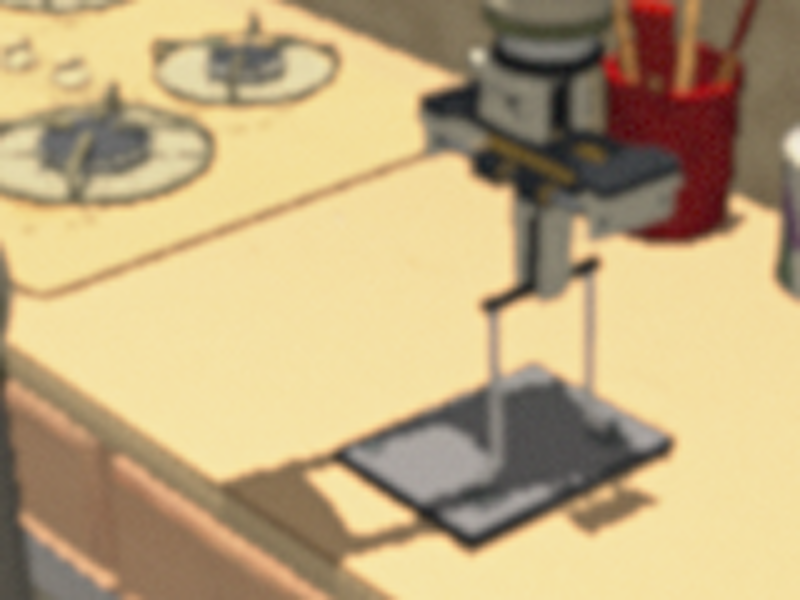

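View pics/w6.png

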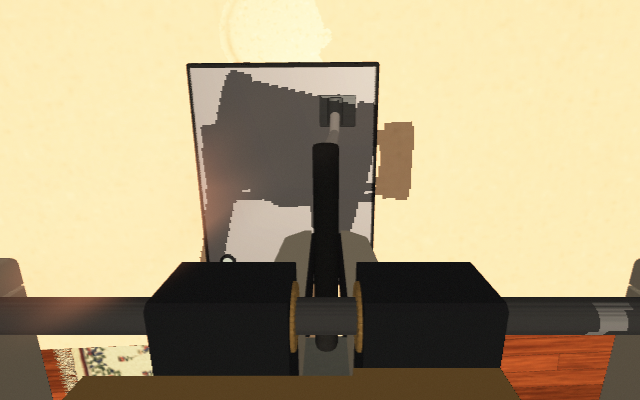

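>>> {"api": "arm_command", "payload": {"motion": [{"slide":[0,0,0.008],"turn":[0,0,0]},{"slide":[0.01,0,0.002],"turn":[0,0,0]},{"slide":[0.015,0,0],"turn":[0,0,0]},{"slide":[0.015,0,0],"turn":[0,0,0]},{"slide":[0.015,0,0],"turn":[0,0,0]}], "grip_force": 4}}

```text
t: 6.53
tool_pos: [0.4515, -0.0957, 0.3369]
orientation: [-2.162, 2.278, -0.001]
force: [-1.4, 3.4, 6.3]
opening: 0.0121
```

```bash
python3 - <<'E'
from path import *
from plant import robot
c=robot.read_camera("wrist");cv2.imwrite("pics/w7.png",c["pixels"])
c=robot.read_camera("scene");cv2.imwrite("pics/s7.png",cv2.resize(c["pixels"][110:230,210:370],None,fx=5,fy=5,interpolation=cv2.INTER_CUBIC))
st()
E
```

```text
t 6.63 p [ 0.4515 -0.0962  0.3369] q [-0.32 -0.21  1.95  0.    1.41  1.3 ] F [-0.92  3.85  5.01] M [0.64 0.22 0.08] op 0.0117
```

View pics/s7.png

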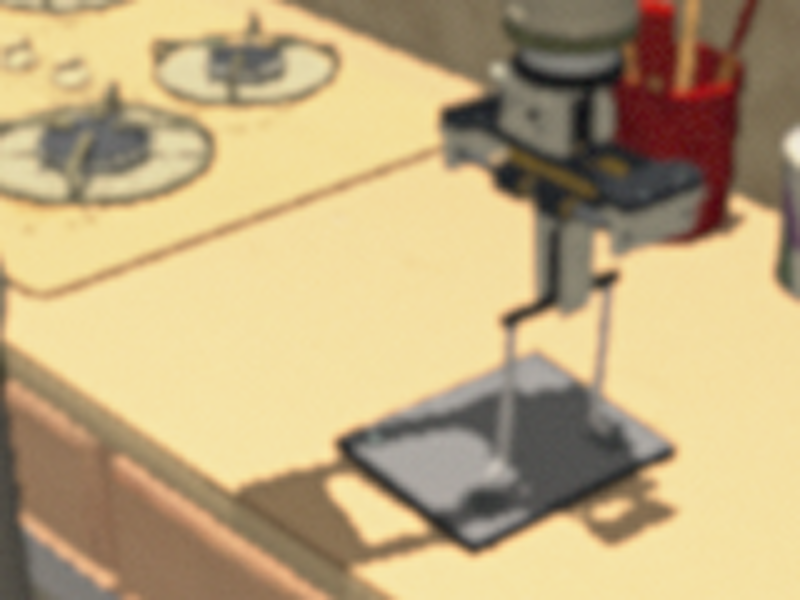

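View pics/w7.png

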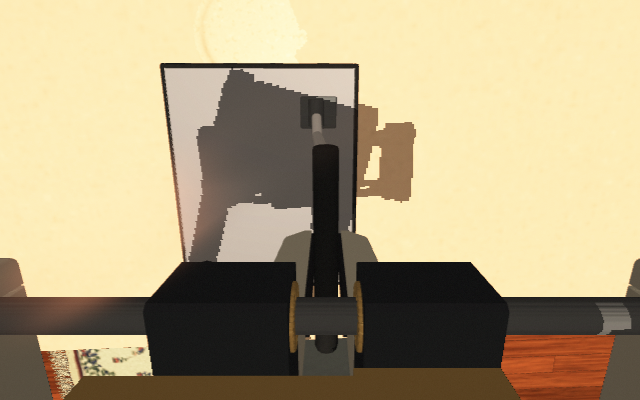

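```bash
cat >> path.py <<'E'
def tilted(p):
    x,y,a,th,f=p # pivot = screen-side bottom edge middle (x,y,0), yaw a, tilt th, foot f  (th<=90deg)
    b=np.array([0,.036+.14*np.cos(f),.018+.14*np.sin(f)])
    pts=np.array([[-.1,.16,.012],[.1,.16,.012],[.1,0,.012],[-.1,0,.012],b-[.053,0,0],b+[.053,0,0],b,[0,0,.012],[0,.16,.012]])
    return R.from_euler('zx',[a,0]).apply(R.from_euler('x',th).apply(pts))+[x,y,max(0,-.012*np.cos(th))]
KS=np.array([[405.957,0,315.899],[0,405.957,195.974],[0,0,1]])
TS=np.array([[0.7105,-0.3628,0.6029,-0.4349],[-0.7033,-0.3931,0.5923,-0.9412],[0.0221,-0.8449,-0.5345,0.826],[0,0,0,1]])
def fit(px,idx=range(6),p0=(.45,-.1,-.05,.3,1.5)):
    idx=list(idx)
    g=lambda p:np.r_[(proj(tilted(p)[idx],KS,TS)-px).ravel(),(p[2]+.05)*20]
    r=least_squares(g,p0); print("x,y,yaw,th,f",r.x.round(3),"res",r.fun.round(1)); print("bar",tilted(r.x)[6].round(4)); return r.x
E
python3 - <<'E'
from path import *
c=lambda a,oy=110:np.array(a)/5-.4+[210,oy]
fit(c([[342,443],[535,353],[673,451],[475,540],[510,321],[613,278]]))
print('prev');fit(c([[340,455],[535,366],[670,443],[473,535],[490,306],[595,265]]))
print('before');fit(c([[300,430],[492,342],[624,418],[428,507],[447,287],[551,246]]))
E
```

```text
x,y,yaw,th,f [ 0.453 -0.12  -0.05   0.034  1.606] res [-1.5 -0.2  0.2  0.3  1.3 -1.4  0.1  0.9 -1.   0.3  1.1 -0.5  0. ]
bar [ 0.454  -0.0948  0.1589]
prev
x,y,yaw,th,f [ 0.459 -0.114 -0.053 -0.073  1.584] res [-1.  -0.3 -0.   0.2  1.4 -1.2  0.1  0.2 -1.   0.8  0.6 -0.1 -0.1]
bar [ 0.461  -0.0685  0.1551]
before
x,y,yaw,th,f [ 0.458 -0.067 -0.045 -0.061  1.608] res [-1.3 -0.3  0.   0.4  1.2 -1.   0.1  0.4 -0.8  0.3  0.8 -0.4  0.1]
bar [ 0.4596 -0.027   0.1557]
```

```bash
python3 - <<'E'
from path import *
show([bar2(t) for t in np.linspace(.1,np.radians(100),31)])
E
```

```text
[np.float64(0.022), 0, np.float64(-0.002)] [-0.0233  0.1619]
[np.float64(0.022), 0, np.float64(-0.001)] [-0.0322  0.1623]
[np.float64(0.022), 0, np.float64(0.0)] [-0.0411  0.1623]
[np.float64(0.022), 0, np.float64(0.001)] [-0.05    0.1618]
[np.float64(0.022), 0, np.float64(0.003)] [-0.0588  0.1608]
[np.float64(0.022), 0, np.float64(0.004)] [-0.0676  0.1593]
[np.float64(0.022), 0, np.float64(0.005)] [-0.0763  0.1573]
[np.float64(0.021), 0, np.float64(0.006)] [-0.0849  0.1549]
[np.float64(0.021), 0, np.float64(0.007)] [-0.0933  0.1519]
[np.float64(0.021), 0, np.float64(0.008)] [-0.1015  0.1486]
[np.float64(0.02), 0, np.float64(0.01)] [-0.1096  0.1448]
[np.float64(0.02), 0, np.float64(0.011)] [-0.1174  0.1405]
[np.float64(0.019), 0, np.float64(0.012)] [-0.125   0.1358]
[np.float64(0.018), 0, np.float64(0.013)] [-0.1323  0.1308]
[np.float64(0.018), 0, np.float64(0.014)] [-0.1393  0.1253]
[np.float64(0.017), 0, np.float64(0.015)] [-0.146   0.1194]
[np.float64(0.016), 0, np.float64(0.016)] [-0.1524  0.1132]
[np.float64(0.015), 0, np.float64(0.016)] [-0.1584  0.1067]
[np.float64(0.014), 0, np.float64(0.017)] [-0.1641  0.0998]
[np.float64(0.013), 0, np.float64(0.018)] [-0.1694  0.0926]
[np.float64(0.012), 0, np.float64(0.019)] [-0.1743  0.0852]
[np.float64(0.011), 0, np.float64(0.019)] [-0.1787  0.0775]
[np.float64(0.01), 0, np.float64(0.02)] [-0.1827  0.0695]
[np.float64(0.009), 0, np.float64(0.02)] [-0.1863  0.0614]
[np.float64(0.008), 0, np.float64(0.021)] [-0.1895  0.053 ]
[np.float64(0.007), 0, np.float64(0.021)] [-0.1922  0.0446]
[np.float64(0.006), 0, np.float64(0.021)] [-0.1944  0.036 ]
[np.float64(0.004), 0, np.float64(0.02)] [-0.1961  0.028 ]
[np.float64(0.003), 0, np.float64(0.02)] [-0.1974  0.0198]
[np.float64(0.002), 0, np.float64(0.021)] [-0.1983  0.0116]
```

>>> {"api": "arm_command", "payload": {"motion": [{"slide":[0.022,0,0],"turn":[0,0,0]},{"slide":[0.022,0,0],"turn":[0,0,0]},{"slide":[0.022,0,0],"turn":[0,0,0]},{"slide":[0.022,0,0.001],"turn":[0,0,0]},{"slide":[0.022,0,0.003],"turn":[0,0,0]}]}}

```text
t: 7.05
tool_pos: [0.4493, -0.1403, 0.3353]
orientation: [-2.161, 2.279, -0.003]
force: [0.9, 1.4, 6.7]
opening: 0.0119
```

```bash
python3 - <<'E'
from path import *
from plant import robot
c=robot.read_camera("scene");cv2.imwrite("pics/s8.png",cv2.resize(c["pixels"][110:230,230:390],None,fx=5,fy=5,interpolation=cv2.INTER_CUBIC))
st()
E
```

```text
t 7.1 p [ 0.4491 -0.1415  0.335 ] q [-0.41 -0.18  1.92 -0.    1.4   1.21] F [ 0.49 -0.3   6.05] M [ 0.21 -0.18  0.01] op 0.0116
```

View pics/s8.png

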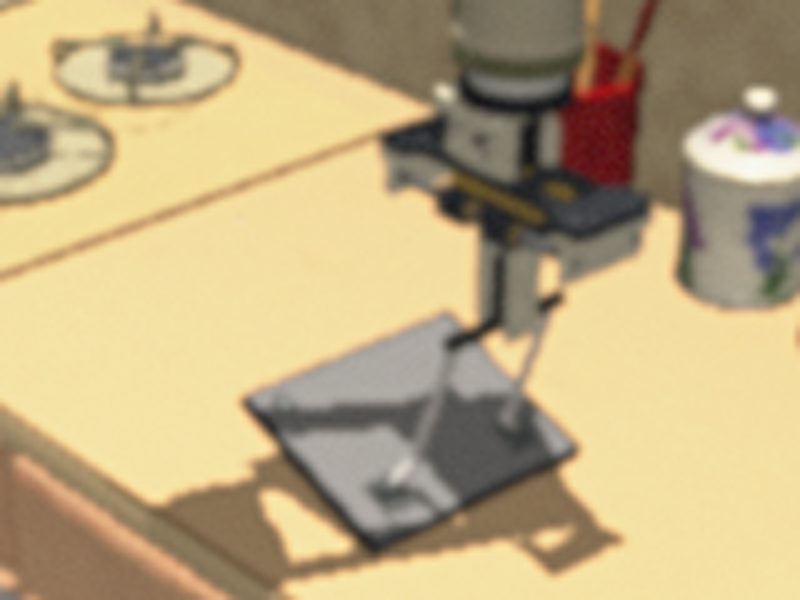

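>>> {"api": "arm_command", "payload": {"motion": [{"slide":[0.022,0,0.004],"turn":[0,0,0]},{"slide":[0.022,0,0.005],"turn":[0,0,0]},{"slide":[0.021,0,0.006],"turn":[0,0,0]},{"slide":[0.021,0,0.007],"turn":[0,0,0]},{"slide":[0.021,0,0.008],"turn":[0,0,0]}]}}

```text
t: 7.52
tool_pos: [0.4468, -0.1834, 0.3226]
orientation: [-2.161, 2.279, -0.003]
force: [2.4, -0.7, 4.1]
opening: 0.0116
```

>>> {"api": "arm_command", "payload": {"motion": [{"slide":[0.02,0,0.01],"turn":[0,0,0]},{"slide":[0.02,0,0.011],"turn":[0,0,0]},{"slide":[0.019,0,0.012],"turn":[0,0,0]},{"slide":[0.018,0,0.013],"turn":[0,0,0]},{"slide":[0.018,0,0.014],"turn":[0,0,0]}]}}

```text
t: 7.93
tool_pos: [0.4447, -0.2216, 0.2984]
orientation: [2.161, -2.28, 0.003]
force: [2.4, -2.3, 4.8]
opening: 0.0116
```

```bash
python3 - <<'E'
from path import *
from plant import robot
c=robot.read_camera("wrist");cv2.imwrite("pics/w9.png",c["pixels"])
c=robot.read_camera("scene");cv2.imwrite("pics/s9.png",cv2.resize(c["pixels"][130:250,270:430],None,fx=5,fy=5,interpolation=cv2.INTER_CUBIC))
st()
E
```

```text
t 8.03 p [ 0.4442 -0.222   0.2976] q [-0.57 -0.07  1.89 -0.    1.32  1.06] F [ 2.87 -3.86  4.62] M [-0.5  -0.34  0.07] op 0.0119
```

View pics/s9.png

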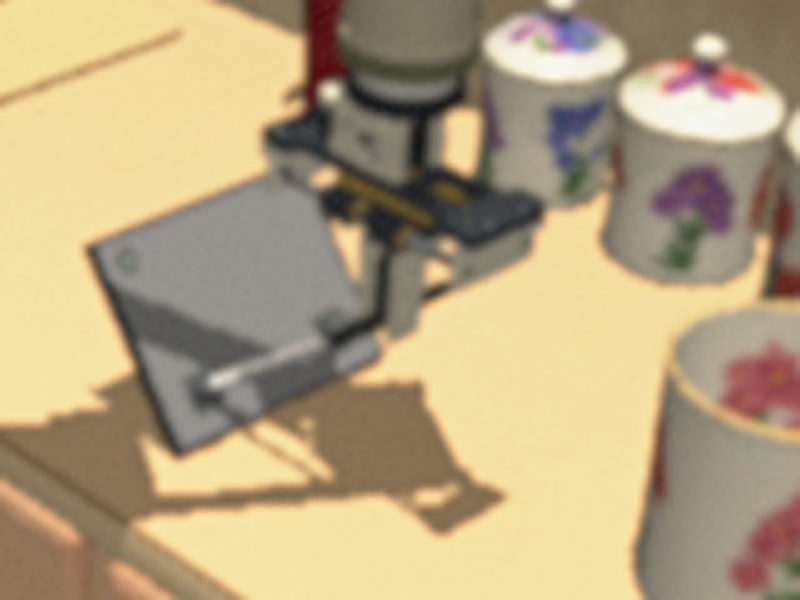

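View pics/w9.png

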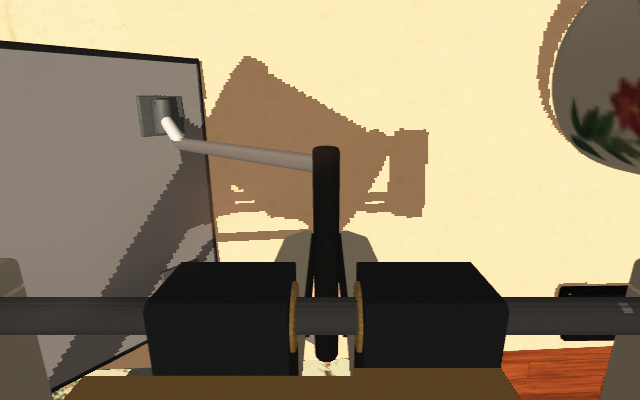

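>>> {"api": "arm_command", "payload": {"motion": [{"slide":[0.017,0,0.015],"turn":[0,0,0]},{"slide":[0.016,0,0.016],"turn":[0,0,0]},{"slide":[0.015,0,0.016],"turn":[0,0,0]},{"slide":[0.014,0,0.017],"turn":[0,0,0]},{"slide":[0.013,0,0.018],"turn":[0,0,0]}]}}

```text
t: 8.45
tool_pos: [0.4428, -0.2516, 0.2653]
orientation: [2.16, -2.279, 0.003]
force: [0.1, -5.5, 5.1]
opening: 0.0121
```

>>> {"api": "arm_command", "payload": {"motion": [{"slide":[0.012,0,0.019],"turn":[0,0,0]},{"slide":[0.011,0,0.019],"turn":[0,0,0]},{"slide":[0.01,0,0.02],"turn":[0,0,0]},{"slide":[0.009,0,0.02],"turn":[0,0,0]},{"slide":[0.008,0,0.021],"turn":[0,0,0]}]}}

```text
t: 8.87
tool_pos: [0.4415, -0.2707, 0.2248]
orientation: [2.161, -2.28, -0.001]
force: [-0.3, -4.5, 1.1]
opening: 0.0117
```

```bash
python3 - <<'E'
from path import *
from plant import robot
c=robot.read_camera("wrist");cv2.imwrite("pics/w10.png",c["pixels"])
c=robot.read_camera("scene");cv2.imwrite("pics/s10.png",cv2.resize(c["pixels"][130:250,270:430],None,fx=5,fy=5,interpolation=cv2.INTER_CUBIC))
st()
E
```

```text
t 8.97 p [ 0.4409 -0.2702  0.2235] q [-0.65  0.08  1.89 -0.    1.18  0.98] F [-0.34 -3.4   0.5 ] M [-0.5   0.17 -0.04] op 0.0119
```

View pics/s10.png

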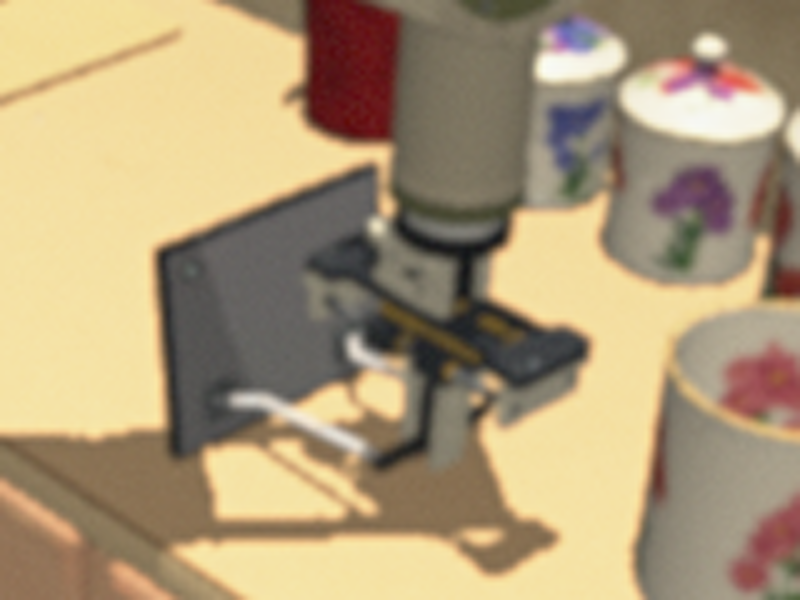

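View pics/w10.png

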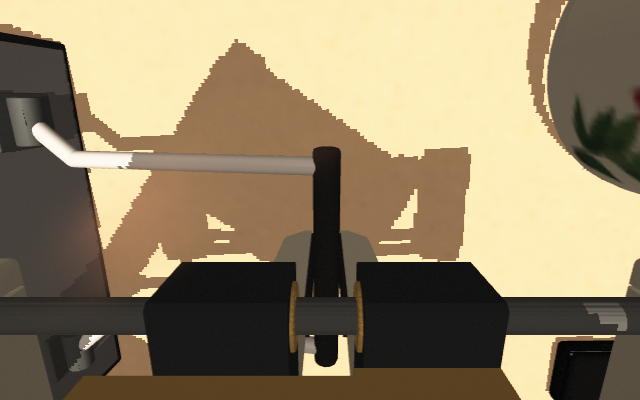

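>>> {"api": "arm_command", "payload": {"motion": [{"slide":[0.01,0,0.018],"turn":[0,0,0]},{"slide":[0.008,0,0.018],"turn":[0,0,0]},{"slide":[0.007,0,0.018],"turn":[0,0,0]},{"slide":[0.005,0,0.014],"turn":[0,0,0]},{"slide":[0.003,0,0.012],"turn":[0,0,0]}]}}

```text
t: 9.38
tool_pos: [0.4408, -0.2831, 0.1926]
orientation: [-2.162, 2.28, 0.003]
force: [-0.6, 3.1, -0.8]
opening: 0.0117
```

```bash
python3 - <<'E'
from path import *
from plant import robot
c=robot.read_camera("wrist");cv2.imwrite("pics/w11.png",c["pixels"])
c=robot.read_camera("scene");cv2.imwrite("pics/s11.png",cv2.resize(c["pixels"][130:250,270:430],None,fx=5,fy=5,interpolation=cv2.INTER_CUBIC))
st()
E
```

```text
t 9.48 p [ 0.4407 -0.2832  0.1927] q [-0.67  0.14  1.89 -0.    1.12  0.96] F [-0.07  1.49 -1.43] M [ 0.44  0.05 -0.05] op 0.0117
```

View pics/s11.png

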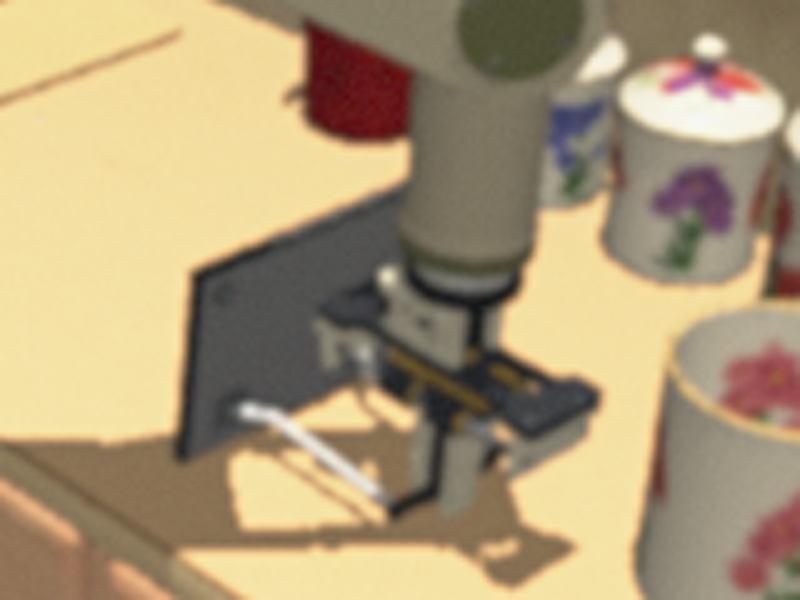

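View pics/w11.png

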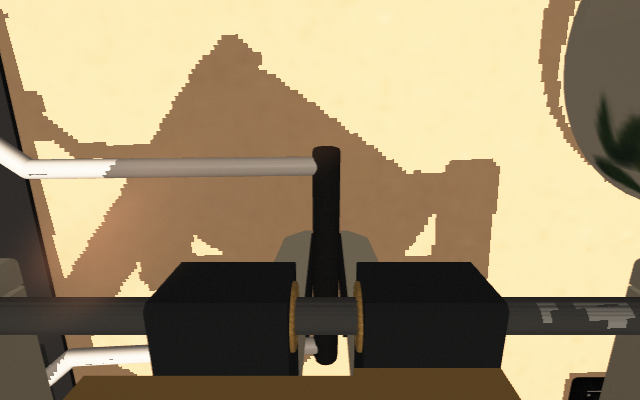

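>>> {"api": "arm_command", "payload": {"motion": [{"slide":[0.002,0,0.005],"turn":[0,0,0]},{"slide":[0.002,0,0.005],"turn":[0,0,0]},{"slide":[0,0,0],"turn":[0,0,0]},{"slide":[0,0,0],"turn":[0,0,0]},{"slide":[0,0,0],"turn":[0,0,0]}], "grip_force": 3}}

```text
t: 9.9
tool_pos: [0.4412, -0.285, 0.1902]
orientation: [-2.162, 2.28, -0.001]
force: [-0.3, 1.6, -0.4]
opening: 0.0119
```

>>> {"api": "arm_command", "payload": {"motion": [{"slide":[0,0,0],"turn":[0,0,0]},{"slide":[0,0,0],"turn":[0,0,0]},{"slide":[0,0,0],"turn":[0,0,0]},{"slide":[0,0,0],"turn":[0,0,0]},{"slide":[0,0,0],"turn":[0,0,0]}], "gripper": 35}}

```text
t: 10.32
tool_pos: [0.4411, -0.2851, 0.1901]
orientation: [2.161, -2.28, 0.001]
force: [-0.6, 0.1, -0.4]
opening: 0.0323
```

>>> {"api": "arm_command", "payload": {"motion": [{"slide":[0,0,0],"turn":[0,0,0]},{"slide":[0,0,0],"turn":[0,0,0]},{"slide":[0,0,0],"turn":[0,0,0]},{"slide":[0,0,0],"turn":[0,0,0]},{"slide":[0,0,0],"turn":[0,0,0]}]}}

```text
t: 10.73
tool_pos: [0.4411, -0.285, 0.1899]
orientation: [2.162, -2.28, 0.0]
force: [0.4, -0.1, 0.4]
opening: 0.0324
```

```bash
python3 - <<'E'
from path import *
from plant import robot
c=robot.read_camera("wrist");cv2.imwrite("pics/w12.png",c["pixels"])
c=robot.read_camera("scene");cv2.imwrite("pics/s12.png",cv2.resize(c["pixels"][130:250,270:430],None,fx=5,fy=5,interpolation=cv2.INTER_CUBIC))
st()
E
```

```text
t 10.83 p [ 0.4411 -0.285   0.1899] q [-0.67  0.15  1.88 -0.    1.11  0.95] F [-0.25 -0.23  0.96] M [ 0.01  0.06 -0.01] op 0.0329
```

View pics/s12.png

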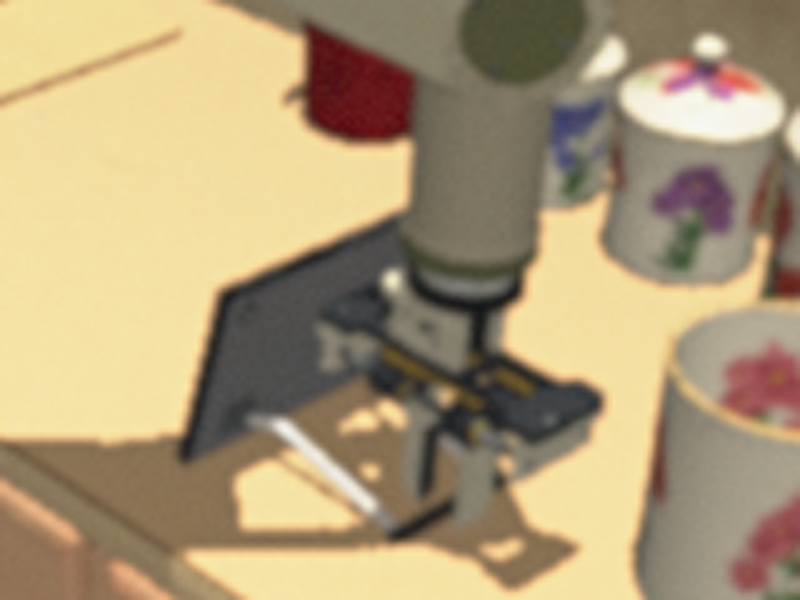

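View pics/w12.png

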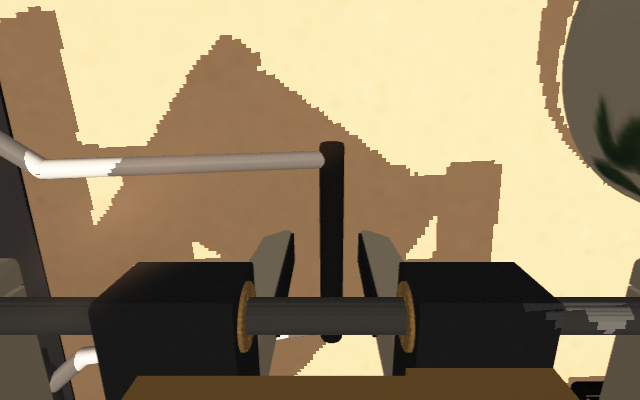

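>>> {"api": "arm_command", "payload": {"motion": [{"slide":[0,0,-0.015],"turn":[0,0,0]},{"slide":[0,0,-0.03],"turn":[0,0,0]},{"slide":[0,0,-0.04],"turn":[0,0,0]},{"slide":[0,0,-0.05],"turn":[0,0,0]},{"slide":[0,0,-0.06],"turn":[0,0,0]}]}}

```text
t: 11.25
tool_pos: [0.4407, -0.2847, 0.2689]
orientation: [2.161, -2.28, -0.002]
force: [0.1, -0.3, 0.9]
opening: 0.0324
```

>>> {"api": "arm_command", "payload": {"motion": [{"slide":[0,0,-0.08],"turn":[0,0,0]},{"slide":[0,0,-0.08],"turn":[0,0,0]},{"slide":[0,0,-0.08],"turn":[0,0,0]},{"slide":[0,0,-0.08],"turn":[0,0,0]},{"slide":[0,0,-0.06],"turn":[0,0,0]}]}}

```text
t: 11.67
tool_pos: [0.441, -0.2849, 0.4247]
orientation: [-2.161, 2.279, -0.007]
force: [0.4, -0.7, 0.6]
opening: 0.0324
```

```bash
python3 - <<'E'
from path import *
from plant import robot
c=robot.read_camera("wrist");cv2.imwrite("pics/w13.png",c["pixels"]);np.savez("w13.npz",K=c["intrinsics"],T=c["T"])
c=robot.read_camera("scene");cv2.imwrite("pics/s13.png",cv2.resize(c["pixels"][130:310,270:510],None,fx=3.33,fy=3.33,interpolation=cv2.INTER_CUBIC))
cv2.imwrite("pics/s13c.png",cv2.resize(c["pixels"][150:250,290:390],None,fx=6,fy=6,interpolation=cv2.INTER_CUBIC))
st()
E
```

```text
t 11.77 p [ 0.4418 -0.2855  0.4272] q [-0.67 -0.08  1.67  0.    1.55  0.95] F [-0.09 -0.25  0.8 ] M [0.06 0.01 0.02] op 0.0326
```

View pics/s13.png

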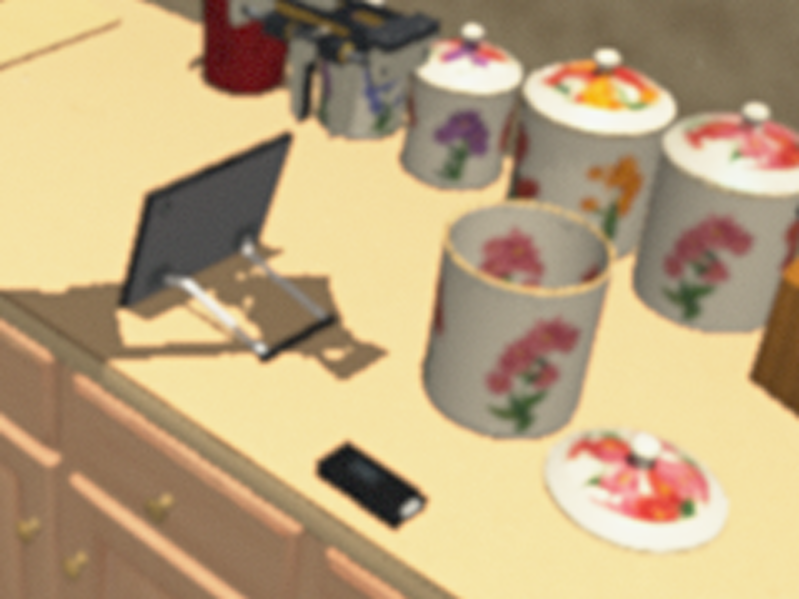

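View pics/s13c.png

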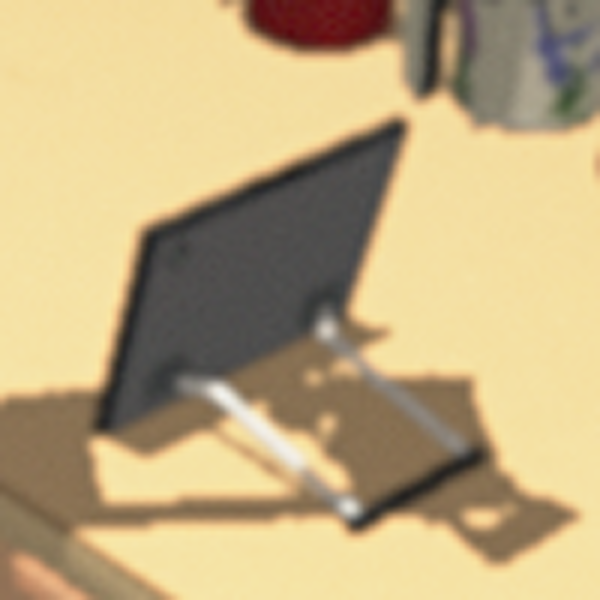

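View pics/w13.png

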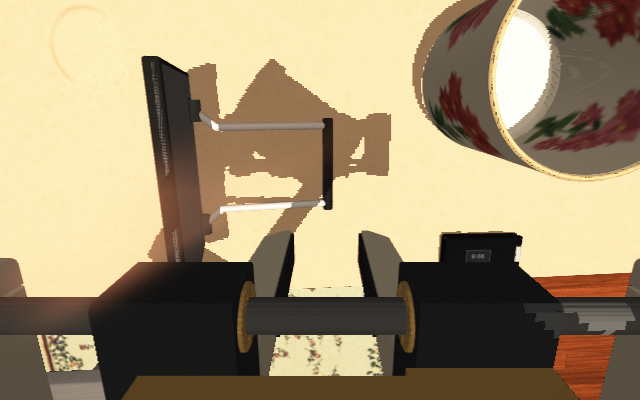

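```bash
python3 - <<'E'
from path import *
px=np.array([[148,241],[403,127],[105,430],[352,522],[480,455]])/6-.42+[290,150]
x=fit(px,[0,1,3,4,5],(.45,-.12,-.05,1.75,1.5))
P=tilted(x);print("bottom_edge",P[7].round(3),"top",P[8].round(3),"lean deg",np.degrees(x[3])-90)
E
```

```text
x,y,yaw,th,f [ 0.451 -0.12  -0.047  1.819  1.523] res [ 0.6 -0.7  1.1 -1.  -0.8  1.7 -0.7  0.5 -0.3 -0.8  0.1]
bar [ 0.4431 -0.2833  0.0055]
bottom_edge [ 0.45  -0.132  0.   ] top [ 0.448 -0.171  0.155] lean deg 14.247374193781397
```

```bash
python3 - <<'E'
from path import *
from plant import robot
a=robot.read_camera("scene")["pixels"].astype(int); b=robot.read_camera("scene")["pixels"].astype(int)
print("max diff tablet region",abs(a-b)[150:250,290:390].max()); s=st(); print(np.abs(s["dq"]).max())
robot.close_job()
E
```

```text
max diff tablet region 68
t 11.87 p [ 0.4411 -0.285   0.4217] q [-0.67 -0.08  1.67  0.    1.55  0.95] F [-0.07 -0.24 -1.21] M [ 0.04  0.05 -0.  ] op 0.0328
0.046884326426293366
the job is handed in; nothing more can be done
```

The tablet is standing on its bottom edge and the open foot, screen toward the hob. I handed the job in at about 11.9 s; no verdict is reported.

I gripped the foot's bar, swung it along its arc to the stop, then kept pushing so it levered the tablet up. I lowered the bar to just above the worktop, let go, and raised the gripper straight up.

**Final checks from the scene camera:**

| Quantity | Estimate | Required |
|---|---|---|
| Lean back | about 14° | 4 to 27° |
| Foot angle | about 1.52 rad | above 1.3 rad |
| Bar centre height | about 6 mm | below 15 mm |
| Bottom edge height | about 0 mm | below 15 mm |
| Top edge height | about 155 mm | above 130 mm |
| Turn away from facing the hob | about 0.05 rad | below 0.6 rad |

The jar, lid and phone look untouched, and the gripper was clear of everything.

**What went less well or stayed unclear:**
- **Slide:** when I first pushed past the stop, a slightly high path partly lifted the tablet and dragged it about 45 mm. I corrected this by pressing down slightly. The bottom edge ended about 68 mm from where it started, against a 150 mm limit.
- **Rest check:** two scene pictures taken just before hand-in differed by up to 68 grey levels in the crop around the tablet. I put this down to the still-settling gripper and its shadow, which are partly in that crop, but I did not separate the two. So the tablet being fully still rests on how it looked in the pictures.
- **Jar, lid and phone:** I judged these by eye and did not measure their positions again.

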